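Seat a perfume flacon in the crimping fixture and hold it there

TASK

Take the amber glass perfume flacon out of the white tray, stand it upright on the aluminium fixture plate with its broad side towards the longer steel stop and its narrow side towards the shorter one, and press it home into the corner, so that both red spring pins are pushed in flush and it sits against both stops at once. The pins push back, so keep hold of it: finish with the flacon still gripped and pressed against both stops, standing on the plate. Leave the other flacons, bottles and vials where they are.

Things in the scene. Friction and masses are not known exactly. Their poses are not given: they have to be found in the camera images.
- flacon: amber glass perfume flacon (0.17 to 0.34 kg): rectangular body 50 (its x) by 32 (its y) by 65 mm tall, with a round brass neck on top (17 then 13 mm across, ending 85 mm above the underside). Origin: centre of the underside; z up. Starts upright in one of the three places in the tray, its x along the tray's x; grip it across the 32 mm, high up. Either narrow side may go to the short stop
- tray: fixed white plastic tray, 270 mm (x) by 85 mm (y), rim 18 mm high, walls and floor 5 mm thick; three flacons stand in a row along its x, 82 mm apart. Origin: centre of the underside, on the table
- fixture: fixed locating fixture: aluminium plate 200 (x) by 160 (y) mm, top 15 mm above the table. Two steel stops at right angles: the short end stop, 44 mm above the plate, face at x = +30 mm to -x, y -16 to +30 mm; the long side stop, 22 mm above it, face at y = +30 mm to -y, x -32 to +30 mm. Black clamp knobs, lower, stand outside them. Origin: centre of the underside, on the table
- corner (a point): point on the plate top where the two stop faces meet: x = 30, y = 30, z = 15 mm in the fixture's frame. The flacon is home (both pins flush, its 50 mm side along the fixture's x) with its origin at x = 5, y = 14, z = 15 mm in the fixture's frame. Let it stand lightly while sliding it: borne down hard it drags on the plate and tips
- end_pin (a joint): red spring pin, 12 mm across, in the end stop, 34 mm above the plate, at y = 14 mm of the fixture; it stands 8 mm out of the stop's face and is pushed in along the fixture's +x. Value in m: 0 = out, 0.008 = flush. Takes about 2 N to start and 5 N to be flush
- side_pin (a joint): red spring pin, 12 mm across, in the side stop, 14 mm above the plate, at x = 5 mm of the fixture; it stands 8 mm out of the stop's face and is pushed in along the fixture's +y. Value in m: 0 = out, 0.008 = flush. Takes about 2 N to start and 5 N to be flush
- green_flacon: green flacon of the same shape in the tray; leave alone
- blue_flacon: blue flacon of the same shape in the tray; leave alone
- bottle_a: aluminium bottle, white cap, 52 mm across, 110 mm tall; leave alone
- bottle_b: aluminium bottle, white cap, 52 mm across, 110 mm tall; leave alone
- vial_a: small glass vial with white cap, 22 mm across, 35 mm tall, standing on the table; leave alone
- vial_b: small glass vial with white cap, 22 mm across, 35 mm tall, standing on the table; leave alone

How it is judged:
By the outcome, as a careful person would: the job done as asked, in the order asked, and still so for the second after the job is handed in, while the arm keeps its last pose, push and grip.
It also fails if it takes over 40 s, if anything falls off the work surface, if the arm or the gripper's body presses on something with over 40 N, if the wrist force passes 120 N, or if a joint passes its speed limit or range.

ROBOT

A 7-joint arm with a two-finger parallel gripper is mounted at the origin on the work surface. World frame = base frame: x ahead of the robot, y to its left, z up, the work surface at z = 0. Lengths are in m, angles in rad, forces in N, time in s.
With the tool pointing down it reaches from about 0.4 to 0.85 m from the base axis. Payload 10.4 kg.
Tool frame: the origin (TCP) lies between the finger pads; the fingertips stand r.nose_length ahead of it and the grasp point (between the pads) lies 6 mm ahead of it (r.nose_length is the distance from the TCP to the fingertips, in m); z points along the fingers, x is the direction in which the jaws open and shut, and the axes are right-handed (so a half turn about z gives the same grasp; the last joint's range is limited). The gripper opens to 87 mm and grips with 3 to 60 N. Pads are 19 mm wide; open, the fingers measure 117 mm over their backs; the gripper's body (75 mm by 190 mm) begins 51 mm behind the grasp point.
Start: joints at [-1.236, 0.332, -0.065, 1.46, 0.022, 1.35, -0.088], TCP at [0.219, 0.585, 0.213] pointing down, gripper open.
Joint ranges: [-2.6, 2.6], [-0.5, 2.12], [-1.47, 1.34], [0.16, 2.42], [-1.27, 4.41], [0.06, 2.06], [-2.6, 2.6]. Speed limits (rad/s): [2.22, 2.22, 2.79, 2.79, 3.14, 3.14, 3.14].

INTERFACE

Orientations are given as a unit quaternion [x, y, z, w].
In Python, from bench import r gives the robot as it stands. The module is installed in compiled form; this text tells all that it offers.
- The arm moves only by the shell command python3 -m creep 'ROWS' [OPENING] [FORCE]. ROWS is JSON, a list of rows, each an object of numbers: "x", "y", "z": the shift along the world's x, y, z in m; "spin": the turn about the world's z in degrees. In form: [{"x": .., "y": .., "z": .., "spin": ..}, ...]. A call has 1 to 12 rows; each row is the pose to reach, as a shift and turn from the pose commanded when the call began; what a row does not reach only later rows make up. A row lasts 1/8 s, in which the tool goes at most 62.5 mm and 10.7 degrees, less where a joint would pass 70% of its speed; a pose out of reach is approached as far as the arm can. A call with a gripper value outside its range is refused whole. OPENING is the finger opening in m, from 0 to 0.087, set as the call begins (- or left out, the last holds). The fingers move at their own pace and stop on an object; FORCE is the grip in N (left out, the last holds). Time passes only in rows, so rows that repeat a pose let the fingers close. It gives the time, the measured TCP pose, the force and the opening at its end, in the units of the state.
- r.read_state(): the state, without advancing time (a new reading comes with each control period).
- r.camera(name): name is "scene" or "side" or "wrist"; returns a dict with "pixels" (480x640x3 uint8, blue, green, red), "z_map" (480x640 float32, m along the optical axis (not along the pixel's ray), 0 where there is no reading), "K" (3x3 intrinsics, pixels), "R" (3x3) and "t" (3): a world point X has camera coordinates R X + t. Camera axes: x right, y down, z forward; pixel columns grow to the right and rows downward; lengths in m; the calibration is good to about 2 mm. A picture is of the moment at which its call begins.
- r.close_job(): hands the job in, once; it reports no verdict.
The state is a dict: "time": time; "joint_positions": joint angles; "joint_vel": joint speeds; "joint_torque": joint torques, N m; "ee_pos": TCP position; "eef_rot": TCP orientation; "ft_force": force on the tool from outside, world axes, zero at the start; "torque": the same for the moment, N m; "width": finger opening in m.
Only numpy, scipy, OpenCV 4.12 (cv2) and the standard library are available. Lean on these libraries where they do the work, as an engineer would, in place of code of your own. Each camera call takes 0.05 s, during which the arm holds its last target. There are 200 camera calls.

## Working session

There is one attempt and no reset: what is moved stays moved. The work goes in short steps, Python scripts to look and compute and a shell command to move; the robot and the scene stay as the last step left them, time stands still between calls to the robot, and variables do not carry over. Pictures are saved under pics/ and viewed, about 8 in all and at most 12, crops included, and the job is handed in when it is done.

```bash
mkdir -p pics
cat > h.py <<'E'
import numpy as np, cv2
from bench import r
def shot(n,f):
    c=r.camera(n); cv2.imwrite('pics/'+f+'.png',c['pixels']); np.savez('pics/'+f,**c); return c
def ray(c,u,v):
    d=np.linalg.inv(c['K'])@[u,v,1]; R=c['R'];return -R.T@c['t'], R.T@d
def at_z(c,u,v,z):
    o,d=ray(c,u,v); return o+d*(z-o[2])/d[2]
def dep(c,u,v):
    o,d=ray(c,u,v); zz=c['z_map'][v-1:v+2,u-1:u+2]; zz=zz[zz>0]; return o+d*np.median(zz) if len(zz) else None
def tri(a,b):
    (o1,d1),(o2,d2)=a,b
    s=np.linalg.lstsq(np.c_[d1,-d2],o2-o1,rcond=None)[0]
    p,q=o1+d1*s[0],o2+d2*s[1]; return (p+q)/2,np.linalg.norm(p-q)
E
python3 - <<'E'
from h import *
for n in("scene","side"):
    c=shot(n,n+'0'); print(n,-c['R'].T@c['t'],c['R'].round(3).tolist(),c['K'][0,0])
print(r.read_state(),r.nose_length)
E
```

```text
scene [ 1.34849014 -0.31797384  0.6002766 ] [[0.447, 0.894, 0.025], [0.476, -0.214, -0.853], [-0.758, 0.393, -0.521]] 564.3371906272032
side [0.46063983 0.62587605 0.60492139] [[-0.966, -0.257, 0.007], [-0.186, 0.679, -0.71], [0.178, -0.687, -0.704]] 481.731593628081
{'time': 0.1, 'joint_positions': array([-1.23556559,  0.33281916, -0.06468687,  1.46086391,  0.02163699,
        1.34988757, -0.08848363]), 'joint_vel': array([-0.00161057, -0.00284862,  0.00013483, -0.00053772, -0.00031023,
        0.00080811, -0.0008895 ]), 'joint_torque': array([ 6.62640523e-04, -6.24542356e+01,  2.39705475e-02, -3.90712523e+01,
       -6.15226175e-02,  3.66289623e-02,  8.97117116e-05]), 'ee_pos': array([0.21880013, 0.58506814, 0.21222379]), 'eef_rot': array([ 8.21648709e-01,  5.69993850e-01, -4.97185538e-04,  4.04374944e-04]), 'ft_force': array([-0.07739195,  0.52664682,  0.38045005]), 'torque': array([ 0.03716476,  0.01285012, -0.02179444]), 'width': 0.08691794381517058} 0.025
```

View pics/scene0.png

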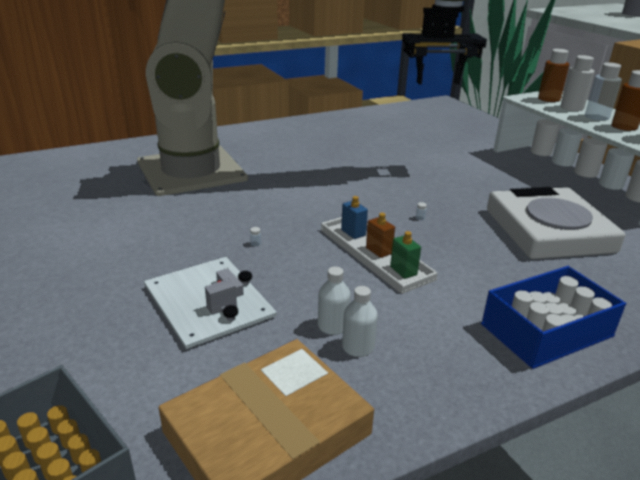

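View pics/side0.png

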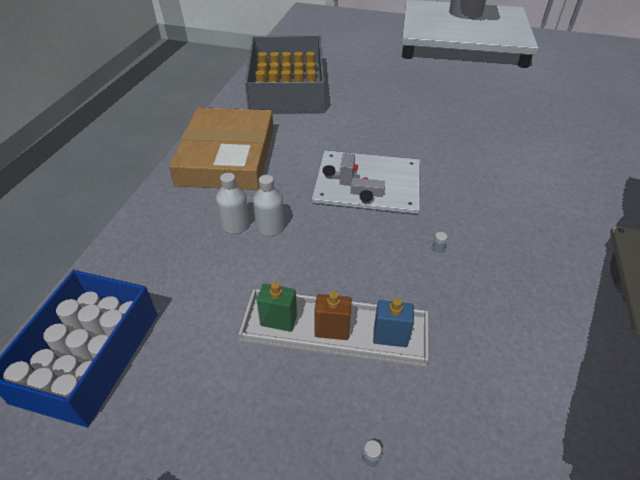

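Scene view: amber flacon is the middle one (380,236), fixture at (210,298). Side view: amber at (333,315), fixture at (367,182) with red pins at its stops. Enlarging both.

Run:
```python
from h import *
a=cv2.imread('pics/side0.png');b=cv2.imread('pics/scene0.png')
def cr(i,x,y,w,h,W,H): return cv2.resize(i[y:y+h,x:x+w],(W,H),interpolation=cv2.INTER_CUBIC)
top=np.hstack([cr(a,300,140,133,80,399,240),cr(a,230,280,133,80,399,240)])
bot=np.hstack([cr(b,140,250,133,100,399,300),cr(b,315,190,133,100,399,300)])
cv2.imwrite('pics/crop0.png',np.vstack([top,bot]))
```

```text
(no output)
```

View pics/crop0.png

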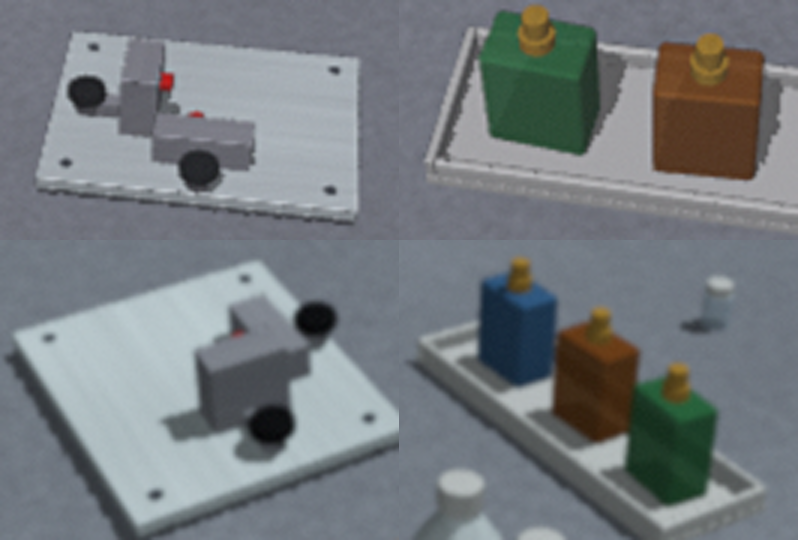

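Run:
```python
from h import *
S=dict(np.load('pics/side0.npz'));C=dict(np.load('pics/scene0.npz'))
P={'+x-y':((324.3,151.3),(185.3,343)),'-x-y':((419.3,159.3),(145.3,282)),'-x+y':((418.7,210.3),(226,257.3)),'+x+y':((312.7,201.3),(273,312)),
'neck':((334,293.3),(382,214))}
for k,(a,b) in P.items():
    p,e=tri(ray(S,*a),ray(C,*b)); print(k,p.round(4),round(e,4), 'z15 side',at_z(S,*a,.015).round(4),'scene',at_z(C,*b,.015).round(4))
for c,u,v in((S,334,294),(C,382,216)): print(dep(c,u,v))
# amber top front edge corners in side, white tray
for uv in ((654,82),(762,90),(755,50),(660,44)):
    print('top',at_z(S,230+(uv[0]-399)/3,280+uv[1]/3,.07).round(4))
for uv in ((432,170),(472,30)): print('tray',at_z(S,230+(uv[0]-399)/3,280+uv[1]/3,.018).round(4))
print(at_z(S,427,360,.0).round(4),at_z(S,427,309,.018).round(4))
```

```text
+x-y [ 0.6685 -0.1928  0.0152] 0.001 z15 side [ 0.6688 -0.1924  0.015 ] scene [ 0.6677 -0.193   0.015 ]
-x-y [ 0.4733 -0.2148  0.0141] 0.0049 z15 side [ 0.472  -0.2172  0.015 ] scene [ 0.4784 -0.2141  0.015 ]
-x+y [ 0.4553 -0.0577  0.0139] 0.003 z15 side [ 0.4544 -0.0583  0.015 ] scene [ 0.4592 -0.0578  0.015 ]
+x+y [ 0.6495 -0.0381  0.0104] 0.0035 z15 side [ 0.6489 -0.0311  0.015 ] scene [ 0.6529 -0.041   0.015 ]
neck [0.5469 0.2297 0.0905] 0.0035 z15 side [0.5583 0.1697 0.015 ] scene [0.4307 0.3112 0.015 ]
[0.54557609 0.22903257 0.09019905]
[0.55145261 0.22886208 0.08754161]
top [0.5685 0.2427 0.07  ]
top [0.5199 0.2341 0.07  ]
top [0.528  0.2127 0.07  ]
top [0.5716 0.2209 0.07  ]
tray [0.6669 0.2826 0.018 ]
tray [0.6785 0.1981 0.018 ]
[0.4051 0.2395 0.    ] [0.416  0.1644 0.018 ]
```

Fixture: centre ≈(0.562,-0.126), yaw ≈6.5°, +x to world +x; amber neck ≈(0.547,0.229). Plate top z≈0.015 and neck ≈0.09 by triangulation, matching the text. Going above the flacon.

```bash
python3 -m creep '[{"x":0.04,"y":-0.044,"z":0.02,"spin":4},{"x":0.082,"y":-0.089,"z":0.03,"spin":8},{"x":0.123,"y":-0.133,"z":0.03,"spin":12},{"x":0.164,"y":-0.178,"z":0.03,"spin":16},{"x":0.205,"y":-0.222,"z":0.03,"spin":20},{"x":0.246,"y":-0.267,"z":0.03,"spin":24},{"x":0.287,"y":-0.311,"z":0.03,"spin":27},{"x":0.328,"y":-0.356,"z":0.03,"spin":29},{"x":0.328,"y":-0.356,"z":0.03,"spin":29},{"x":0.328,"y":-0.356,"z":0.03,"spin":29},{"x":0.328,"y":-0.356,"z":0.03,"spin":29}]' 0.087
python3 - <<'E'
from h import *
c=shot('wrist','w1'); print(-c['R'].T@c['t'],c['R'].round(3).tolist(),c['K'][0,0])
E
```

```text
time: 1.48
ee_pos: [0.546, 0.2309, 0.2428]
eef_rot: [0.652, 0.758, -0.0, -0.0]
ft_force: [0.2, -1.2, -0.8]
width: 0.087
[0.46409662 0.21901015 0.4150822 ] [[-0.15, 0.989, 0.001], [0.943, 0.143, 0.3], [0.297, 0.046, -0.954]] 383.7885313640183
```

View pics/w1.png

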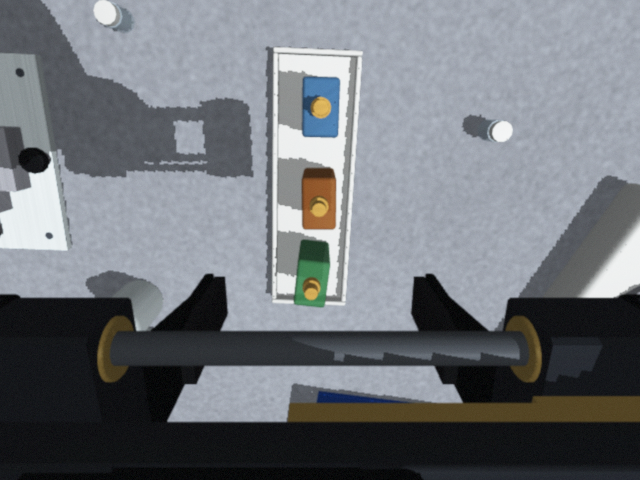

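Wrist view: amber neck at (320,207), its top face spans about (302–335, 178–229); tray corners (275,49),(361,52),(346,303),(273,302).

Run:
```python
from h import *
c=dict(np.load('pics/w1.npz'));S=dict(np.load('pics/side0.npz'))
print('necktri',tri(ray(c,320,205),ray(S,334,293.3)), dep(c,320,207))
t=np.array([at_z(c,u,v,.018) for u,v in((275,49),(361,52),(346,303),(273,302))]);print(t.round(4),t.mean(0))
for a,b in((3,0),(2,1),(0,1),(3,2)): d=t[b]-t[a];print(np.degrees(np.arctan2(d[1],d[0])),np.linalg.norm(d))
h=cv2.cvtColor(c['pixels'],cv2.COLOR_BGR2HSV);print(h[203:227:6,306:334:9].tolist())
z=c['z_map'];ys,xs=np.mgrid[150:245,290:345]
o=-c['R'].T@c['t'];p=np.stack([(xs-c['K'][0,2])/c['K'][0,0],(ys-c['K'][1,2])/c['K'][1,1],np.ones(xs.shape)],-1)*z[150:245,290:345,None]@c['R']+o
m=(p[...,2]>.066)&(p[...,2]<.074);q=p[m][:,:2].astype(np.float32)
print(m.sum(),np.median(p[m][:,2]),cv2.minAreaRect(q*1000))
```

```text
necktri (array([0.54334217, 0.2317483 , 0.09459371]), np.float64(0.0035607944307156805)) [0.54431189 0.23233289 0.09035013]
[[0.4167 0.1702 0.018 ]
 [0.4071 0.2509 0.018 ]
 [0.6704 0.2821 0.018 ]
 [0.6817 0.1987 0.018 ]] [0.54398504 0.22548399 0.018     ]
-173.85395651114953 0.26648205087324583
-173.24581831849525 0.26511872412149046
96.79455650189418 0.08135296704212767
97.71080655768245 0.08419307265733383
[[[13, 184, 143], [19, 150, 124], [20, 152, 164], [14, 163, 164]], [[13, 171, 154], [21, 152, 208], [21, 147, 215], [13, 165, 164]], [[13, 166, 160], [20, 154, 200], [15, 159, 176], [13, 162, 164]], [[13, 171, 157], [13, 166, 163], [14, 165, 161], [13, 161, 166]]]
1493 0.07016900673773291 ((545.807861328125, 231.6199493408203), (49.163875579833984, 31.99517250061035), 9.039541244506836)
```

Flacon centre (0.5455,0.2315), top 0.070, yaw ≈8–9°; tool is aligned (98.6°). Descending to TCP z≈0.059 and closing.

```bash
python3 -m creep '[{"z":-0.05},{"z":-0.1},{"z":-0.15},{"z":-0.175},{"z":-0.184},{"z":-0.184},{"z":-0.184}]' 0.087 | tr '\n' ' '; python3 -m creep '[{"z":0},{"z":0},{"z":0},{"z":0},{"z":0},{"z":0},{"z":0},{"z":0}]' 0.02 35| tr '\n' ' '; python3 -m creep '[{"z":0.01},{"z":0.03},{"z":0.07},{"z":0.1},{"z":0.1},{"z":0.1}]'
```

```text
invalid input at $[0]: expected keys x, y, z, spin
invalid input at $[0]: expected keys x, y, z, spin
invalid input at $[0]: expected keys x, y, z, spin
```

```bash
python3 -m creep '[{"x":0,"y":0,"z":-0.05,"spin":0},{"x":0,"y":0,"z":-0.1,"spin":0},{"x":0,"y":0,"z":-0.15,"spin":0},{"x":0,"y":0,"z":-0.175,"spin":0},{"x":0,"y":0,"z":-0.184,"spin":0},{"x":0,"y":0,"z":-0.184,"spin":0},{"x":0,"y":0,"z":-0.184,"spin":0}]' 0.087 | tr '\n' ' '; python3 -m creep '[{"x":0,"y":0,"z":0,"spin":0},{"x":0,"y":0,"z":0,"spin":0},{"x":0,"y":0,"z":0,"spin":0},{"x":0,"y":0,"z":0,"spin":0},{"x":0,"y":0,"z":0,"spin":0},{"x":0,"y":0,"z":0,"spin":0},{"x":0,"y":0,"z":0,"spin":0},{"x":0,"y":0,"z":0,"spin":0}]' 0.02 35
```

```text
time: 2.4 ee_pos: [0.5477, 0.2301, 0.0605] eef_rot: [0.653, 0.758, 0.001, 0.0] ft_force: [0.3, -0.3, 0.9] width: 0.0873 time: 3.4
ee_pos: [0.5468, 0.2296, 0.059]
eef_rot: [0.653, 0.758, 0.0, -0.0]
ft_force: [-0.7, 1.3, -0.2]
width: 0.0302
```

```bash
python3 -m creep '[{"x":0,"y":0,"z":0.015,"spin":0},{"x":0,"y":0,"z":0.05,"spin":0},{"x":0,"y":-0.02,"z":0.1,"spin":0},{"x":-0.01,"y":-0.06,"z":0.13,"spin":0},{"x":-0.02,"y":-0.11,"z":0.14,"spin":0},{"x":-0.03,"y":-0.16,"z":0.14,"spin":0},{"x":-0.04,"y":-0.21,"z":0.14,"spin":0},{"x":-0.04,"y":-0.23,"z":0.14,"spin":0},{"x":-0.04,"y":-0.23,"z":0.14,"spin":0},{"x":-0.04,"y":-0.23,"z":0.14,"spin":0}]'
python3 - <<'E'
from h import *
c=shot('wrist','w2')
E
```

```text
time: 4.65
ee_pos: [0.5069, 0.0005, 0.1993]
eef_rot: [0.652, 0.758, 0.0, -0.0]
ft_force: [-0.7, 1.2, -2.7]
width: 0.0301
```

View pics/w2.png

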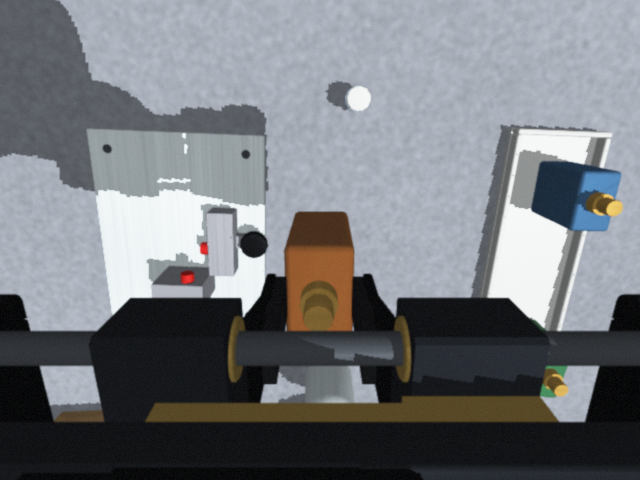

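Flacon held; the view shows the fixture's stops: long stop (208–237, 209–274), end stop top near (185,275). Enlarging them.

Run:
```python
from h import *
i=cv2.imread('pics/w2.png');cv2.imwrite('pics/w2c.png',cv2.resize(i[120:300,80:280],(800,720),interpolation=cv2.INTER_CUBIC)[:600] if 0 else cv2.resize(i[195:305,140:280],(763,600),interpolation=cv2.INTER_CUBIC))
```

```text
(no output)
```

View pics/w2c.png

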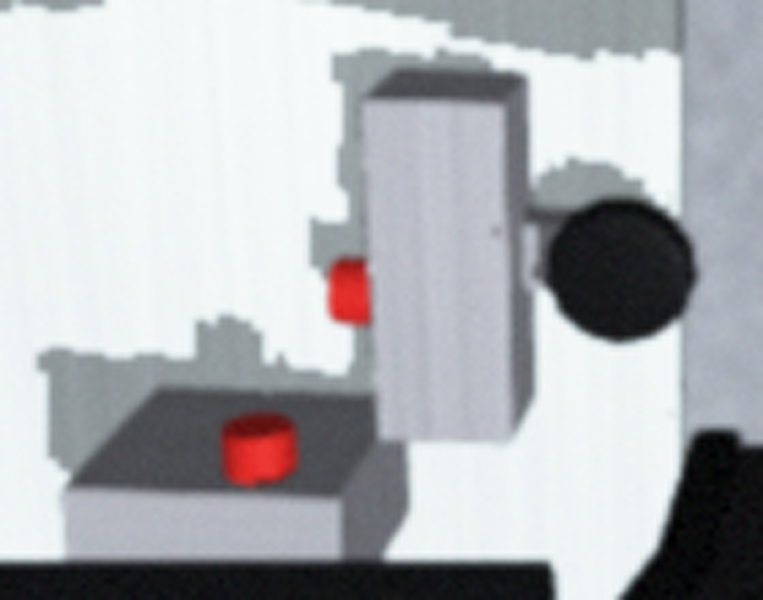

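Run:
```python
from h import *
from scipy.optimize import least_squares
c=dict(np.load('pics/w2.npz'))
f=lambda x,y:(140+x/5.45,195+y/5.45)
D=[(f(363,98),(-32,30,37)),(f(380,437),(30,30,37)),(f(66,488),(30,-16,59)),(f(340,495),(30,30,59)),(f(155,387),(30,-16,15)),((88,129),(-100,-80,15)),((265,136),(-100,80,15))]
uv=np.array([d[0] for d in D]);X=np.array([d[1] for d in D])/1e3
def res(p,full=False):
    a=np.radians(p[2]);R=np.array([[np.cos(a),-np.sin(a),0],[np.sin(a),np.cos(a),0],[0,0,1]])
    W=X@R.T+[p[0],p[1],0];q=(W@c['R'].T+c['t'])@c['K'].T;return (q[:,:2]/q[:,2:]-uv).ravel()
s=least_squares(res,[.562,-.126,6.5],x_scale=[.1,.1,10]);print(s.x,s.fun.reshape(-1,2).round(1).tolist())
a=np.radians(s.x[2]);R=np.array([[np.cos(a),-np.sin(a)],[np.sin(a),np.cos(a)]])
print('home',s.x[:2]+R@[.005,.014],'ex',R[:,0],'ey',R[:,1])
z=c['z_map'];v0,v1,u0,u1=200,330,280,360;ys,xs=np.mgrid[v0:v1,u0:u1];o=-c['R'].T@c['t']
p=np.stack([(xs-c['K'][0,2])/c['K'][0,0],(ys-c['K'][1,2])/c['K'][1,1],np.ones(xs.shape)],-1)*z[v0:v1,u0:u1,None]@c['R']+o
zz=p[...,2];print(np.histogram(zz,bins=np.arange(.1,.26,.01)))
m=(zz>.2)&(zz<.22);print(np.median(zz[m]),cv2.minAreaRect(p[m][:,:2].astype(np.float32)*1000),r.read_state()['ee_pos'])
S=dict(np.load('pics/side0.npz'))
for u,v in((268,228),(233,226)):print('bottle',at_z(S,u,v,.0))
```

```text
[ 0.56349559 -0.12420508  6.19805679] [[-0.0, -0.0], [-0.1, 0.8], [-0.8, -0.2], [0.6, 0.4], [1.1, -0.8], [-1.0, -0.3], [0.2, 0.2]]
home [ 0.56695484 -0.10974709] ex [0.99415463 0.10796564] ey [-0.10796564  0.99415463]
(array([   0,    0,    0,    0,   18,  237,  261,  307,  352,  410, 1034,
       4368,  628,  833,    0]), array([0.1 , 0.11, 0.12, 0.13, 0.14, 0.15, 0.16, 0.17, 0.18, 0.19, 0.2 ,
       0.21, 0.22, 0.23, 0.24, 0.25]))
0.2109109032136075 ((503.62322998046875, 1.1580524444580078), (44.837730407714844, 36.21781921386719), 10.260811805725098) [0.50691888 0.00080959 0.19914947]
bottle [0.71165673 0.04451177 0.        ]
bottle [0.77453679 0.05630256 0.        ]
```

Fixture refined to (0.5635,-0.1242), yaw 6.2° (residuals ≤1 px). Home TCP ≈(0.568,-0.110), spin −2.4°. Going to a pre‑position 30 mm/25 mm out, then down to just above the plate.

```bash
python3 -m creep '[{"x":0.01,"y":-0.04,"z":0,"spin":-0.8},{"x":0.02,"y":-0.085,"z":0,"spin":-1.6},{"x":0.03,"y":-0.125,"z":0,"spin":-2.4},{"x":0.034,"y":-0.138,"z":0,"spin":-2.4},{"x":0.034,"y":-0.138,"z":-0.03,"spin":-2.4},{"x":0.034,"y":-0.138,"z":-0.07,"spin":-2.4},{"x":0.034,"y":-0.138,"z":-0.105,"spin":-2.4},{"x":0.034,"y":-0.138,"z":-0.12,"spin":-2.4},{"x":0.034,"y":-0.138,"z":-0.126,"spin":-2.4},{"x":0.034,"y":-0.138,"z":-0.126,"spin":-2.4},{"x":0.034,"y":-0.138,"z":-0.126,"spin":-2.4}]' | tr '\n' ' '
python3 - <<'E'
from h import *
c=shot('side','s3');i=c['pixels'];a=cv2.resize(i[100:230,290:460],(784,600),interpolation=cv2.INTER_CUBIC);cv2.imwrite('pics/s3c.png',a)
E
```

```text
time: 6.08 ee_pos: [0.5417, -0.1386, 0.0742] eef_rot: [0.668, 0.744, 0.001, 0.001] ft_force: [0.1, 0.8, -2.6] width: 0.0302
```

View pics/s3c.png

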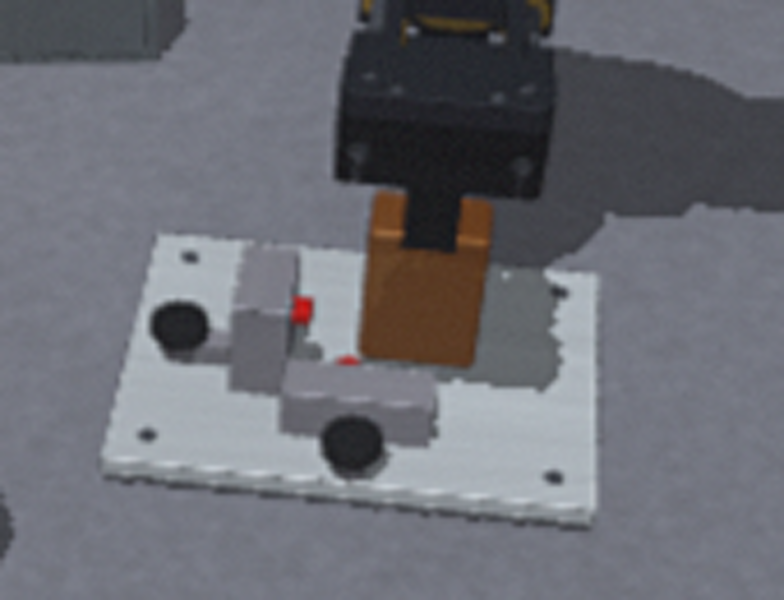

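Flacon is upright, just above the plate and clear of both stops. Lowering gently to contact.

```bash
python3 -m creep '[{"x":0,"y":0,"z":-0.003,"spin":0},{"x":0,"y":0,"z":-0.004,"spin":0},{"x":0,"y":0,"z":-0.004,"spin":0}]' | tr '\n' ' '; python3 -m creep '[{"x":0,"y":0,"z":-0.001,"spin":0},{"x":0,"y":0,"z":-0.001,"spin":0}]' | tr '\n' ' ';python3 -m creep '[{"x":0,"y":0,"z":-0.001,"spin":0},{"x":0,"y":0,"z":-0.001,"spin":0}]' | tr '\n' ' '
```

```text
time: 6.5 ee_pos: [0.5409, -0.1385, 0.069] eef_rot: [0.669, 0.744, 0.0, -0.0] ft_force: [-0.1, -0.3, -2.3] width: 0.0302 time: 6.75 ee_pos: [0.5413, -0.1384, 0.0689] eef_rot: [0.668, 0.744, 0.0, 0.0] ft_force: [-3.0, 1.3, 7.0] width: 0.0303 time: 7.0 ee_pos: [0.5416, -0.1384, 0.0688] eef_rot: [0.668, 0.744, 0.001, 0.0] ft_force: [-5.9, 2.7, 16.4] width: 0.0306
```

Contact at TCP z≈0.069 (≈10 N per mm of command). Easing up 1.7 mm to stand lightly and sliding to just short of the pins.

```bash
python3 -m creep '[{"x":0,"y":0,"z":0.0017,"spin":0},{"x":0.004,"y":0.004,"z":0.0017,"spin":0},{"x":0.009,"y":0.009,"z":0.0017,"spin":0},{"x":0.014,"y":0.014,"z":0.0017,"spin":0},{"x":0.0185,"y":0.0186,"z":0.0017,"spin":0},{"x":0.0185,"y":0.0186,"z":0.0017,"spin":0},{"x":0.0185,"y":0.0186,"z":0.0017,"spin":0}]' | tr '\n' ' '; python3 -m creep '[{"x":0.0025,"y":0.0035,"z":0,"spin":0},{"x":0.0045,"y":0.006,"z":0,"spin":0},{"x":0.0045,"y":0.006,"z":0,"spin":0},{"x":0.0045,"y":0.006,"z":0,"spin":0}]' | tr '\n' ' '
```

```text
time: 7.88 ee_pos: [0.5621, -0.1232, 0.0719] eef_rot: [0.669, 0.743, 0.001, 0.004] ft_force: [-3.0, -7.6, 21.8] width: 0.0301 time: 8.38 ee_pos: [0.5677, -0.1163, 0.0722] eef_rot: [0.669, 0.743, 0.002, 0.004] ft_force: [1.0, -5.3, 19.6] width: 0.0262
```

Fz jumped to ~20 N, z rose and the width changed — something is off. Looking.

Run:
```python
from h import *
f=lambda i,x,y:cv2.resize(i[y:y+120,x:x+105],(399,456),interpolation=cv2.INTER_CUBIC)
a=shot('side','s4')['pixels'];b=shot('scene','c4')['pixels']
cv2.imwrite('pics/m4.png',np.hstack([f(a,310,100),f(b,165,230)]))
s=r.read_state();print(s['ee_pos'],s['ft_force'],s['torque'])
```

```text
[ 0.56764867 -0.11624976  0.07219217] [ 0.74057982 -4.92707786 21.0123452 ] [-1.52626164 -0.27954283  0.02805706]
```

View pics/m4.png

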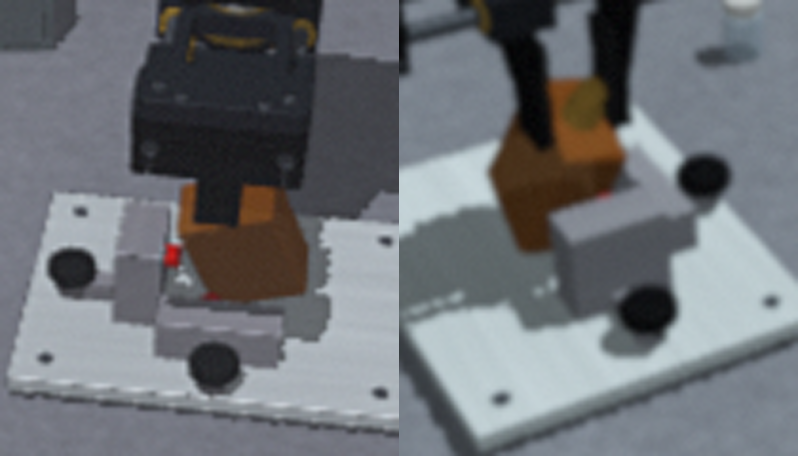

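The flacon dragged on the plate and tilted (~20°) in the grip. Lifting, backing off, then I'll let it settle flat and re‑grip.

```bash
python3 -m creep '[{"x":0,"y":0,"z":0.01,"spin":0},{"x":-0.005,"y":-0.005,"z":0.025,"spin":0},{"x":-0.02,"y":-0.02,"z":0.03,"spin":0},{"x":-0.03,"y":-0.035,"z":0.03,"spin":0},{"x":-0.03,"y":-0.035,"z":0.03,"spin":0},{"x":-0.03,"y":-0.035,"z":0.03,"spin":0}]' | tr '\n' ' '
python3 - <<'E'
from h import *
f=lambda i,x,y:cv2.resize(i[y:y+120,x:x+105],(399,456),interpolation=cv2.INTER_CUBIC)
a=shot('side','s5')['pixels'];b=shot('scene','c5')['pixels']
cv2.imwrite('pics/m5.png',np.hstack([f(a,330,90),f(b,140,220)]))
E
```

```text
time: 9.22 ee_pos: [0.5337, -0.1487, 0.0984] eef_rot: [0.669, 0.744, 0.0, -0.0] ft_force: [1.0, 0.1, -3.3] width: 0.0256
```

View pics/m5.png

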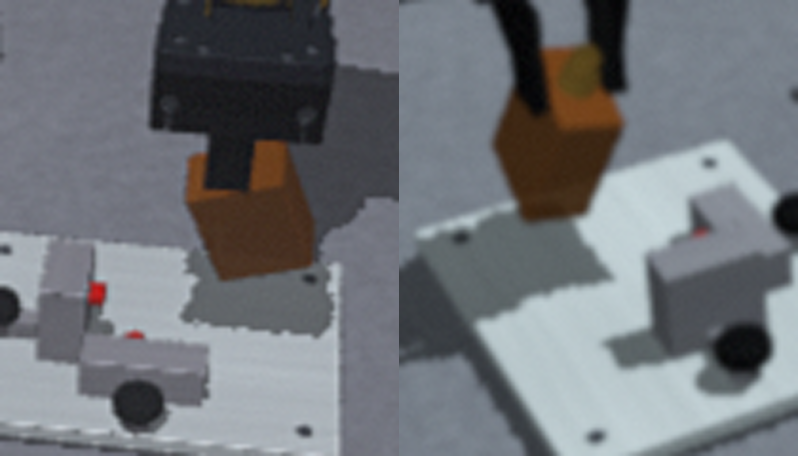

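```bash
python3 -m creep '[{"x":0,"y":0,"z":-0.008,"spin":0},{"x":0,"y":0,"z":-0.016,"spin":0},{"x":0,"y":0,"z":-0.018,"spin":0},{"x":0,"y":0,"z":-0.018,"spin":0}]' | tr '\n' ' '; python3 -m creep '[{"x":0,"y":0,"z":0,"spin":0},{"x":0,"y":0,"z":-0.003,"spin":0},{"x":0,"y":0,"z":-0.006,"spin":0},{"x":0,"y":0,"z":-0.008,"spin":0},{"x":0,"y":0,"z":-0.010,"spin":0},{"x":0,"y":0,"z":-0.010,"spin":0}]' - 4| tr '\n' ' '; python3 -m creep '[{"x":0,"y":0,"z":0,"spin":0},{"x":0,"y":0,"z":0,"spin":0},{"x":0,"y":0,"z":0,"spin":0}]' 0.040 4| tr '\n' ' '
python3 - <<'E'
from h import *
f=lambda i,x,y:cv2.resize(i[y:y+120,x:x+105],(399,456),interpolation=cv2.INTER_CUBIC)
a=shot('side','s6')['pixels'];b=shot('scene','c6')['pixels'];w=shot('wrist','w6')
cv2.imwrite('pics/m6.png',np.hstack([f(a,330,90),f(b,140,220)]))
E
```

```text
time: 9.82 ee_pos: [0.5338, -0.149, 0.0804] eef_rot: [0.668, 0.744, -0.0, -0.0] ft_force: [0.3, 0.1, -1.8] width: 0.0256 time: 10.58 ee_pos: [0.536, -0.1477, 0.0727] eef_rot: [0.668, 0.744, 0.002, 0.001] ft_force: [-1.0, 6.6, 15.3] width: 0.0215 time: 10.95 ee_pos: [0.5342, -0.1492, 0.0709] eef_rot: [0.669, 0.744, 0.0, 0.0] ft_force: [0.8, 0.3, 2.0] width: 0.0383
```

View pics/m6.png

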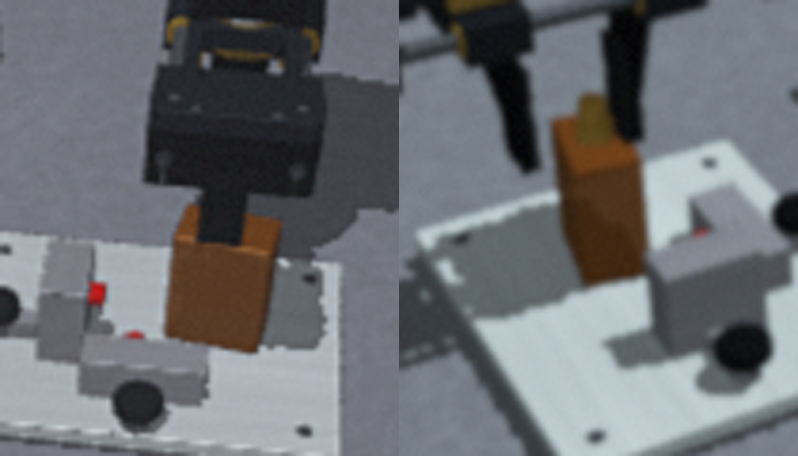

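Upright again on the plate. Measuring its pose from the wrist depth.

Run:
```python
from h import *
c=dict(np.load('pics/w6.npz'))
z=c['z_map'];ys,xs=np.mgrid[0:480,0:640];o=-c['R'].T@c['t']
p=np.stack([(xs-c['K'][0,2])/c['K'][0,0],(ys-c['K'][1,2])/c['K'][1,1],np.ones(xs.shape)],-1)*z[...,None]@c['R']+o
h=cv2.cvtColor(c['pixels'],cv2.COLOR_BGR2HSV)
am=(h[...,0]>5)&(h[...,0]<18)&(h[...,1]>120)&(abs(p[...,0]-.53)<.07)&(abs(p[...,1]+.14)<.07)
print(np.histogram(p[am][:,2],bins=np.arange(0,.12,.01)))
m=am&(abs(p[...,2]-.08)<.004);q=p[m][:,:2]
print(m.sum(),np.median(p[m][:,2]),cv2.minAreaRect(q.astype(np.float32)*1000))
f=am&(p[...,2]<.06)&(p[...,2]>.02)  # -x face
q=p[f][:,:2];print('face',f.sum(),q.mean(0),np.degrees(np.arctan2(*(np.linalg.svd(q-q.mean(0))[2][0] if len(q)<5000 else [0,1]))))
cv2.imwrite('pics/w6c.png',c['pixels'][180:420,160:480])
```

```text
(array([   0,    0,  142,  255,  299,  355,  410, 1556, 3183,   11,   15]), array([0.  , 0.01, 0.02, 0.03, 0.04, 0.05, 0.06, 0.07, 0.08, 0.09, 0.1 ,
       0.11]))
4437 0.0804152902020277 ((528.3905029296875, -138.77163696289062), (31.158849716186523, 49.51359176635742), 87.31805419921875)
face 1051 [ 0.50683986 -0.14154449] -35.85682200918895
```

View pics/w6c.png

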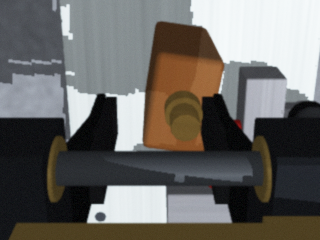

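```bash
python3 -m creep '[{"x":0,"y":0,"z":0,"spin":0},{"x":0,"y":0,"z":0,"spin":0},{"x":0,"y":0,"z":0,"spin":0},{"x":0,"y":0,"z":0.001,"spin":0},{"x":0,"y":0,"z":0.001,"spin":0}]' 0.087 | tr '\n' ' '
cat >> h.py <<'E'
def flac(c,zt,x0,y0):
    z=c['z_map'];ys,xs=np.mgrid[0:480,0:640];o=-c['R'].T@c['t']
    p=np.stack([(xs-c['K'][0,2])/c['K'][0,0],(ys-c['K'][1,2])/c['K'][1,1],np.ones(xs.shape)],-1)*z[...,None]@c['R']+o
    h=cv2.cvtColor(c['pixels'],cv2.COLOR_BGR2HSV)
    am=(h[...,0]>5)&(h[...,0]<18)&(h[...,1]>120)&(np.hypot(p[...,0]-x0,p[...,1]-y0)<.07)
    m=am&(abs(p[...,2]-zt)<.005);q=p[m]
    A=np.c_[q[:,:2]-q[:,:2].mean(0),np.ones(len(q))];pl=np.linalg.lstsq(A,q[:,2],rcond=None)[0]
    return m.sum(),np.median(q[:,2]),cv2.minAreaRect(q[:,:2].astype(np.float32)*1000),'slope deg',np.degrees(pl[:2])
E
python3 - <<'E'
from h import *
c=shot('wrist','w7');print(flac(c,.08,.53,-.14))
cv2.imwrite('pics/w7c.png',c['pixels'][180:420,160:480])
print(c['R'],-c['R'].T@c['t'],r.read_state()['ee_pos'])
E
```

```text
time: 11.72 ee_pos: [0.5331, -0.1488, 0.0711] eef_rot: [0.668, 0.744, -0.0, -0.001] ft_force: [-0.3, -0.6, 0.2] width: 0.0815 (np.int64(4749), np.float64(0.0809134811597301), ((527.8600463867188, -135.98277282714844), (31.321975708007812, 47.5938720703125), 89.54564666748047), 'slope deg', array([ 1.09628259, -1.25655438]))
[[-1.06066658e-01  9.94358618e-01  8.95624182e-04]
 [ 9.48811375e-01  1.00938643e-01  2.99279744e-01]
 [ 2.97500990e-01  3.25933806e-02 -9.54164992e-01]] [ 0.45094084 -0.15701274  0.24347959] [ 0.53322106 -0.14880007  0.07116406]
```

View pics/w7c.png

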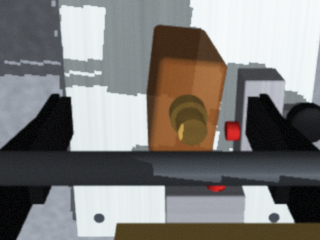

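Run:
```python
from h import *
for n in('w6','w7','c6'):
    c=dict(np.load(f'pics/{n}.npz'))
    z=c['z_map'];ys,xs=np.mgrid[0:480,0:640];o=-c['R'].T@c['t']
    p=np.stack([(xs-c['K'][0,2])/c['K'][0,0],(ys-c['K'][1,2])/c['K'][1,1],np.ones(xs.shape)],-1)*z[...,None]@c['R']+o
    h=cv2.cvtColor(c['pixels'],cv2.COLOR_BGR2HSV)
    m=(h[...,1]>90)&(h[...,0]<25)&(abs(p[...,2]-.0805)<.0045)&(np.hypot(p[...,0]-.53,p[...,1]+.14)<.05)
    q=p[m]*1000;print(n,m.sum(),q.min(0).round(1),q.max(0).round(1))
    for a in range(490,565,8):
        s=q[(q[:,0]>=a)&(q[:,0]<a+8)]
        if len(s)>5: print(a+4,np.percentile(s[:,1],[1,99]).round(1),len(s))
```

```text
w6 4556 [ 503.2 -155.    76. ] [ 552.8 -122.1   85. ]
502 [-152.4 -124.1] 434
510 [-153.2 -122.7] 1157
518 [-153.6 -123.2] 1148
526 [-154.1 -126.7] 418
534 [-154.6 -128.5] 297
542 [-154.8 -127.4] 474
550 [-154.6 -126. ] 628
w7 4802 [ 504.  -151.6   76. ] [ 552.3 -120.1   85. ]
502 [-150.2 -121.7] 395
510 [-151.1 -120.6] 1169
518 [-151.2 -120.6] 1122
526 [-151.4 -120.7] 625
534 [-151.5 -120.5] 437
542 [-151.5 -120.8] 550
550 [-151.4 -120.9] 504
c6 225 [ 510.3 -155.6   76.1] [ 556.6 -126.    84.8]
510 [-151.7 -145. ] 9
518 [-154.4 -146.3] 15
526 [-154.6 -146.3] 15
534 [-154.7 -128.7] 43
542 [-154.6 -126.6] 51
550 [-155.5 -126.3] 66
558 [-152.9 -127.7] 26
```

Flacon now at (0.528,-0.136), yaw ≈-0.5°. Re-centring, aligning, gripping with 55 N.

```bash
python3 -m creep '[{"x":-0.002,"y":0.006,"z":0,"spin":-3},{"x":-0.004,"y":0.0128,"z":0,"spin":-6.5},{"x":-0.004,"y":0.0128,"z":-0.003,"spin":-6.5},{"x":-0.004,"y":0.0128,"z":-0.003,"spin":-6.5},{"x":-0.004,"y":0.0128,"z":-0.003,"spin":-6.5}]' | tr '\n' ' '; python3 -m creep '[{"x":0,"y":0,"z":0,"spin":0},{"x":0,"y":0,"z":0,"spin":0},{"x":0,"y":0,"z":0,"spin":0},{"x":0,"y":0,"z":0,"spin":0},{"x":0,"y":0,"z":0,"spin":0},{"x":0,"y":0,"z":0,"spin":0},{"x":0,"y":0,"z":0,"spin":0}]' 0.02 55| tr '\n' ' '
python3 - <<'E'
from h import *
c=shot('wrist','w8');print(flac(c,.08,.53,-.14))
E
```

```text
time: 12.4 ee_pos: [0.5298, -0.1365, 0.0686] eef_rot: [0.709, 0.705, -0.0, -0.0] ft_force: [-0.0, 0.4, 0.9] width: 0.0868 time: 13.28 ee_pos: [0.53, -0.1365, 0.0688] eef_rot: [0.71, 0.705, 0.0, 0.0] ft_force: [-0.5, -0.9, 0.4] width: 0.0296 (np.int64(4339), np.float64(0.08087377763401182), ((526.1436157226562, -135.47140502929688), (31.298397064208984, 44.33561706542969), 89.75045776367188), 'slope deg', array([ 1.51006867, -2.36828017]))
```

```bash
python3 -m creep '[{"x":0,"y":0,"z":0.003,"spin":0},{"x":0,"y":-0.004,"z":0.003,"spin":3},{"x":0.008,"y":0,"z":0.003,"spin":6.5},{"x":0.016,"y":0.006,"z":0.003,"spin":6.5},{"x":0.024,"y":0.012,"z":0.003,"spin":6.5},{"x":0.0302,"y":0.016,"z":0.003,"spin":6.5},{"x":0.0302,"y":0.016,"z":0.003,"spin":6.5},{"x":0.0302,"y":0.016,"z":0.003,"spin":6.5}]' | tr '\n' ' '
python3 - <<'E'
from h import *
c=shot('wrist','w9');print(flac(c,.083,.56,-.12)); print(r.read_state()['ft_force'],r.read_state()['torque'])
E
```

```text
time: 14.32 ee_pos: [0.5598, -0.1203, 0.0716] eef_rot: [0.669, 0.744, -0.0, -0.0] ft_force: [-0.8, -0.2, -2.5] width: 0.0296 (np.int64(4347), np.float64(0.08362635671730664), ((556.4931030273438, -119.5675277709961), (45.175193786621094, 31.585678100585938), 5.788352966308594), 'slope deg', array([ 1.35694101, -2.20274087]))
[-0.42845378  1.47708134 -2.90403493] [0.1020771  0.18611781 0.06701808]
```

```bash
python3 -m creep '[{"x":0,"y":0,"z":-0.0015,"spin":0},{"x":-0.0003,"y":0.003,"z":-0.0015,"spin":0},{"x":-0.0007,"y":0.006,"z":-0.0015,"spin":0},{"x":-0.0009,"y":0.008,"z":-0.0015,"spin":0},{"x":-0.0009,"y":0.008,"z":-0.0015,"spin":0},{"x":-0.0009,"y":0.008,"z":-0.0015,"spin":0}]' | tr '\n' ' '; python3 -m creep '[{"x":0.003,"y":0.0003,"z":0,"spin":0},{"x":0.006,"y":0.0007,"z":0,"spin":0},{"x":0.008,"y":0.0009,"z":0,"spin":0},{"x":0.008,"y":0.0009,"z":0,"spin":0},{"x":0.008,"y":0.0009,"z":0,"spin":0}]' | tr '\n' ' '
python3 - <<'E'
from h import *
s=r.read_state();print(s['ft_force'],s['torque'])
E
```

```text
time: 15.12 ee_pos: [0.5591, -0.1125, 0.0702] eef_rot: [0.669, 0.744, -0.0, 0.0] ft_force: [-1.6, -5.0, -1.8] width: 0.0293 time: 15.75 ee_pos: [0.5657, -0.1121, 0.0705] eef_rot: [0.669, 0.743, -0.001, -0.001] ft_force: [-9.4, -5.6, 9.0] width: 0.0298 [-9.44311696 -5.5640424   8.96421931] [-1.30457169  2.42087336  0.05310398]
```

Run:
```python
from h import *
c=shot('wrist','w10');print(flac(c,.081,.565,-.112))
def pins(n):
    c=shot(n,'p_'+n);h=cv2.cvtColor(c['pixels'],cv2.COLOR_BGR2HSV)
    m=((h[...,0]<6)|(h[...,0]>174))&(h[...,1]>150)&(h[...,2]>60)
    k,l,s,ce=cv2.connectedComponentsWithStats(m.astype(np.uint8));print(n,[(s[i].tolist()) for i in range(1,k) if s[i][4]>2])
for n in('wrist','side','scene'): pins(n)
for n in('w7','side0','scene0','w9'):
    c=np.load(f'pics/{n}.npz');h=cv2.cvtColor(c['pixels'],cv2.COLOR_BGR2HSV)
    m=((h[...,0]<6)|(h[...,0]>174))&(h[...,1]>150)&(h[...,2]>60)
    k,l,s,ce=cv2.connectedComponentsWithStats(m.astype(np.uint8));print(n,[(s[i].tolist()) for i in range(1,k) if s[i][4]>2])
```

```text
(np.int64(4438), np.float64(0.0834568368193831), ((562.2501831054688, -111.57493591308594), (47.0736083984375, 31.518301010131836), 6.509355068206787), 'slope deg', array([-2.17819927, -2.54519732]))
wrist []
side [[353, 164, 3, 6, 10]]
scene []
w7 [[385, 302, 15, 19, 262], [367, 365, 19, 7, 93]]
side0 [[353, 165, 4, 5, 16]]
scene0 []
w9 [[354, 258, 6, 19, 94]]
```

The end pin, below the grip point, has pitched the flacon ~3.5° in the pads. Backing off to let it settle flat, then re‑gripping lower (shorter lever) and pressing while standing lightly so the plate counters the pitch.

```bash
python3 -m creep '[{"x":-0.003,"y":-0.003,"z":0.001,"spin":0},{"x":-0.006,"y":-0.007,"z":0.001,"spin":0},{"x":-0.009,"y":-0.010,"z":0.001,"spin":0},{"x":-0.009,"y":-0.010,"z":-0.0005,"spin":0},{"x":-0.009,"y":-0.010,"z":-0.0005,"spin":0}]' | tr '\n' ' '; python3 -m creep '[{"x":0,"y":0,"z":0,"spin":0},{"x":0,"y":0,"z":0,"spin":0},{"x":0,"y":0,"z":-0.001,"spin":0},{"x":0,"y":0,"z":-0.0035,"spin":0},{"x":0,"y":0,"z":-0.0035,"spin":0}]' 0.05 55| tr '\n' ' '
python3 - <<'E'
from h import *
c=shot('wrist','w11');print(flac(c,.080,.556,-.12))
E
python3 -m creep '[{"x":0,"y":0,"z":0,"spin":0},{"x":0,"y":0,"z":0,"spin":0},{"x":0,"y":0,"z":0,"spin":0},{"x":0,"y":0,"z":0,"spin":0},{"x":0,"y":0,"z":0,"spin":0}]' 0.02 55| tr '\n' ' '
python3 - <<'E'
from h import *
c=shot('wrist','w12');print(flac(c,.080,.556,-.12),r.read_state()['torque'])
E
```

```text
time: 16.58 ee_pos: [0.5585, -0.1208, 0.0697] eef_rot: [0.668, 0.744, 0.0, -0.0] ft_force: [0.3, -0.4, -2.2] width: 0.0298 time: 17.2 ee_pos: [0.558, -0.1212, 0.0659] eef_rot: [0.668, 0.744, -0.0, -0.0] ft_force: [-0.1, -0.6, -0.4] width: 0.0499 (np.int64(4335), np.float64(0.08020857669125242), ((554.36669921875, -123.38117218017578), (43.07539367675781, 31.549970626831055), 6.137730598449707), 'slope deg', array([1.16994102, 0.18672025]))
time: 17.88 ee_pos: [0.5583, -0.1214, 0.0663] eef_rot: [0.669, 0.744, 0.0, 0.0] ft_force: [-0.2, -1.7, 1.2] width: 0.0305 (np.int64(4408), np.float64(0.08069931296072591), ((554.1370849609375, -121.1617202758789), (43.32908248901367, 32.09865188598633), 6.590129375457764), 'slope deg', array([ 1.64655112, -1.67081261])) [-0.32915814 -0.01951928 -0.00327582]
```

```bash
python3 -m creep '[{"x":-0.0003,"y":0.003,"z":0,"spin":0},{"x":-0.0007,"y":0.006,"z":0,"spin":0},{"x":-0.0011,"y":0.010,"z":0,"spin":0},{"x":-0.0012,"y":0.011,"z":0,"spin":0},{"x":-0.0012,"y":0.011,"z":0,"spin":0},{"x":-0.0012,"y":0.011,"z":0,"spin":0}]' | tr '\n' ' '; python3 -m creep '[{"x":0.002,"y":0.0002,"z":-0.0002,"spin":0},{"x":0.004,"y":0.0004,"z":-0.0003,"spin":0},{"x":0.006,"y":0.0006,"z":-0.0003,"spin":0},{"x":0.006,"y":0.0006,"z":-0.0003,"spin":0}]' | tr '\n' ' '
python3 - <<'E'
from h import *
c=shot('wrist','w13');print(flac(c,.080,.563,-.111),r.read_state()['torque'])
E
```

```text
time: 18.68 ee_pos: [0.5571, -0.1117, 0.0664] eef_rot: [0.669, 0.743, -0.0, 0.001] ft_force: [1.3, -6.8, 0.7] width: 0.0309 time: 19.18 ee_pos: [0.5612, -0.1118, 0.067] eef_rot: [0.669, 0.743, -0.002, -0.001] ft_force: [-13.6, -6.8, 20.4] width: 0.0308 (np.int64(4506), np.float64(0.08206882920678231), ((556.6734008789062, -111.58027648925781), (43.48249435424805, 32.091270446777344), 5.0510783195495605), 'slope deg', array([-0.45290369, -1.84645068])) [-1.53752198  3.34315827  0.082319  ]
```

Still jamming by drag (plate μ≈0.45: the toe digs in when the pin pitches it). Plan: back off, re‑grip ~2 mm lower and 6 mm forward, press in while hovering ~2 mm above the plate, set down last.

```bash
python3 -m creep '[{"x":-0.002,"y":-0.003,"z":0.0015,"spin":0},{"x":-0.006,"y":-0.0097,"z":0.0015,"spin":0},{"x":-0.006,"y":-0.0097,"z":0.0005,"spin":0},{"x":-0.006,"y":-0.0097,"z":0.0005,"spin":0}]' | tr '\n' ' '; python3 -m creep '[{"x":0,"y":0,"z":0,"spin":0},{"x":0,"y":0,"z":0,"spin":0},{"x":0.005,"y":0.0005,"z":-0.002,"spin":0},{"x":0.005,"y":0.0005,"z":-0.0025,"spin":0},{"x":0.005,"y":0.0005,"z":-0.0025,"spin":0}]' 0.05 60| tr '\n' ' '
python3 -m creep '[{"x":0,"y":0,"z":0,"spin":0},{"x":0,"y":0,"z":0,"spin":0},{"x":0,"y":0,"z":0,"spin":0},{"x":0,"y":0,"z":0,"spin":0},{"x":0,"y":0,"z":0,"spin":0}]' 0.02 60| tr '\n' ' '
python3 -m creep '[{"x":0,"y":0,"z":0.001,"spin":0},{"x":0,"y":0,"z":0.002,"spin":0},{"x":0,"y":0,"z":0.0025,"spin":0},{"x":0,"y":0,"z":0.0025,"spin":0}]' | tr '\n' ' '
python3 - <<'E'
from h import *
c=shot('wrist','w14');print(flac(c,.083,.556,-.12),r.read_state()['torque'])
E
```

```text
time: 19.73 ee_pos: [0.557, -0.1191, 0.0663] eef_rot: [0.668, 0.744, 0.0, -0.0] ft_force: [-0.1, -1.9, 1.0] width: 0.0308 time: 20.35 ee_pos: [0.5619, -0.1188, 0.0637] eef_rot: [0.668, 0.744, -0.0, -0.0] ft_force: [-0.5, -0.3, 0.4] width: 0.0496 time: 20.98 ee_pos: [0.562, -0.119, 0.064] eef_rot: [0.669, 0.744, 0.0, 0.0] ft_force: [-0.0, -1.2, 0.6] width: 0.0313 time: 21.48 ee_pos: [0.5618, -0.1188, 0.0663] eef_rot: [0.668, 0.744, -0.0, -0.0] ft_force: [-0.1, -0.7, -2.8] width: 0.0311 (np.int64(4997), np.float64(0.08292794048280977), ((554.103515625, -118.8505859375), (46.088951110839844, 31.990093231201172), 6.280148983001709), 'slope deg', array([ 0.9964596 , -1.36064444])) [-0.16846225  0.08783487 -0.01753364]
```

```bash
python3 -m creep '[{"x":0.003,"y":0.0003,"z":0,"spin":0},{"x":0.005,"y":0.0005,"z":0,"spin":0},{"x":0.007,"y":0.0008,"z":0,"spin":0},{"x":0.008,"y":0.0009,"z":0,"spin":0},{"x":0.008,"y":0.0009,"z":0,"spin":0}]' | tr '\n' ' '
python3 - <<'E'
from h import *
c=shot('wrist','w15');print(flac(c,.083,.563,-.118),r.read_state()['torque'])
E
```

```text
time: 22.15 ee_pos: [0.5698, -0.118, 0.0663] eef_rot: [0.669, 0.744, -0.0, -0.0] ft_force: [-4.1, -0.8, 0.0] width: 0.0309 (np.int64(4998), np.float64(0.08300050474495707), ((561.816162109375, -115.05647277832031), (46.28830337524414, 38.893550872802734), 5.5946736335754395), 'slope deg', array([ 0.73897399, -1.34021411])) [-0.18009929  0.95463102  0.03769924]
```

No pitch now, and only the pin's 4 N. Continuing to the end stop.

```bash
python3 -m creep '[{"x":0.001,"y":0.0001,"z":0,"spin":0},{"x":0.002,"y":0.0002,"z":0,"spin":0},{"x":0.003,"y":0.0003,"z":0,"spin":0},{"x":0.003,"y":0.0003,"z":0,"spin":0}]' | tr '\n' ' '; python3 -m creep '[{"x":0.001,"y":0.0001,"z":0,"spin":0},{"x":0.001,"y":0.0001,"z":0,"spin":0}]' | tr '\n' ' '
python3 - <<'E'
from h import *
c=shot('wrist','w16');print(flac(c,.083,.567,-.118),r.read_state()['torque'])
E
```

```text
time: 22.7 ee_pos: [0.5726, -0.1177, 0.0663] eef_rot: [0.669, 0.744, -0.0, -0.0] ft_force: [-5.8, -1.0, 1.7] width: 0.031 time: 22.95 ee_pos: [0.5728, -0.1177, 0.0663] eef_rot: [0.669, 0.744, -0.001, -0.001] ft_force: [-9.9, -1.2, 4.7] width: 0.0309 (np.int64(5001), np.float64(0.08306292546602273), ((564.7069702148438, -114.74266052246094), (46.275779724121094, 39.11189270019531), 6.812082767486572), 'slope deg', array([ 0.47205164, -1.3146126 ])) [-0.05621466  2.45339193  0.02586505]
```

End stop reached exactly where predicted (TCP x 0.5728). Now the side stop.

```bash
python3 -m creep '[{"x":-0.0002,"y":0.002,"z":0,"spin":0},{"x":-0.0004,"y":0.004,"z":0,"spin":0},{"x":-0.0007,"y":0.0065,"z":0,"spin":0},{"x":-0.0009,"y":0.008,"z":0,"spin":0},{"x":-0.0009,"y":0.008,"z":0,"spin":0}]' | tr '\n' ' '; python3 -m creep '[{"x":-0.0001,"y":0.001,"z":0,"spin":0},{"x":-0.0001,"y":0.001,"z":0,"spin":0}]' | tr '\n' ' ';  python3 -m creep '[{"x":-0.0001,"y":0.001,"z":0,"spin":0},{"x":-0.0001,"y":0.001,"z":0,"spin":0}]' | tr '\n' ' '
python3 - <<'E'
from h import *
c=shot('wrist','w17');print(flac(c,.083,.567,-.11),r.read_state()['torque'])
E
```

```text
time: 23.62 ee_pos: [0.5723, -0.1124, 0.0662] eef_rot: [0.669, 0.743, -0.001, 0.001] ft_force: [-6.1, -9.4, 0.1] width: 0.031 time: 23.88 ee_pos: [0.5721, -0.1117, 0.0662] eef_rot: [0.669, 0.743, -0.002, 0.001] ft_force: [-5.8, -8.3, -0.0] width: 0.0307 time: 24.12 ee_pos: [0.5721, -0.1109, 0.0663] eef_rot: [0.669, 0.743, -0.002, 0.001] ft_force: [-5.9, -9.0, -1.6] width: 0.0309 (np.int64(5002), np.float64(0.08306573795652551), ((564.5037231445312, -111.1006088256836), (46.51394271850586, 32.138240814208984), 6.3359456062316895), 'slope deg', array([ 0.30118168, -1.90901523])) [-2.37269757  1.49705607 -0.03747855]
```

```bash
python3 -m creep '[{"x":0.0003,"y":0.001,"z":0,"spin":0},{"x":0.0003,"y":0.001,"z":0,"spin":0}]' | tr '\n' ' '; python3 -m creep '[{"x":0.0002,"y":0.0015,"z":0,"spin":0},{"x":0.0002,"y":0.0015,"z":0,"spin":0}]' | tr '\n' ' ';  python3 -m creep '[{"x":0,"y":0.0015,"z":0,"spin":0},{"x":0,"y":0.0015,"z":0,"spin":0}]' | tr '\n' ' '
python3 - <<'E'
from h import *
c=shot('wrist','w18');print(flac(c,.083,.567,-.11),r.read_state()['torque'])
E
```

```text
time: 24.42 ee_pos: [0.5721, -0.1105, 0.0663] eef_rot: [0.67, 0.743, -0.002, 0.001] ft_force: [-6.5, -11.3, 0.6] width: 0.0308 time: 24.68 ee_pos: [0.572, -0.1094, 0.0662] eef_rot: [0.67, 0.743, -0.002, 0.001] ft_force: [-8.5, -11.4, 1.2] width: 0.0314 time: 24.92 ee_pos: [0.5721, -0.1092, 0.0663] eef_rot: [0.67, 0.742, -0.003, 0.001] ft_force: [-7.5, -14.9, -0.1] width: 0.0309 (np.int64(4985), np.float64(0.08313265139630144), ((564.346435546875, -109.49998474121094), (46.45416259765625, 32.16020202636719), 6.264533996582031), 'slope deg', array([ 0.06500288, -2.18476826])) [-4.03308994  1.77647746 -0.02109701]
```

Side stop contacted (force rises without motion). Now lowering onto the plate, with slightly more push both ways.

```bash
python3 -m creep '[{"x":0.0005,"y":0.0005,"z":-0.001,"spin":0},{"x":0.001,"y":0.001,"z":-0.0018,"spin":0},{"x":0.001,"y":0.001,"z":-0.0018,"spin":0}]' | tr '\n' ' '; python3 -m creep '[{"x":0,"y":0,"z":-0.0005,"spin":0},{"x":0,"y":0,"z":-0.0005,"spin":0}]' | tr '\n' ' ';  python3 -m creep '[{"x":0,"y":0,"z":-0.0005,"spin":0},{"x":0,"y":0,"z":-0.0005,"spin":0}]' | tr '\n' ' '
python3 - <<'E'
from h import *
c=shot('wrist','w19');print(flac(c,.081,.567,-.11),r.read_state()['torque'])
E
```

```text
time: 25.35 ee_pos: [0.5722, -0.1091, 0.0658] eef_rot: [0.67, 0.742, -0.003, 0.001] ft_force: [-17.7, -16.1, 17.5] width: 0.031 time: 25.6 ee_pos: [0.5722, -0.1091, 0.0657] eef_rot: [0.67, 0.742, -0.003, 0.001] ft_force: [-20.0, -16.1, 21.8] width: 0.0309 time: 25.85 ee_pos: [0.5723, -0.1091, 0.0653] eef_rot: [0.67, 0.742, -0.003, 0.001] ft_force: [-20.1, -15.6, 22.9] width: 0.0309 (np.int64(5057), np.float64(0.08240982289764376), ((564.4891967773438, -109.28824615478516), (46.036434173583984, 32.723167419433594), 5.89151668548584), 'slope deg', array([ 0.23990283, -2.19046677])) [-4.10252653  4.88487411  0.15864213]
```

Stop friction holds it ~1.3 mm up. Relaxing the sideways push, lowering, then re-pressing.

```bash
python3 -m creep '[{"x":-0.002,"y":-0.003,"z":0,"spin":0},{"x":-0.0025,"y":-0.004,"z":0,"spin":0},{"x":-0.0025,"y":-0.004,"z":0,"spin":0}]' | tr '\n' ' '
python3 - <<'E'
from h import *
c=shot('wrist','w20');print(flac(c,.081,.567,-.11),r.read_state()['torque'])
E
```

```text
time: 26.28 ee_pos: [0.5719, -0.1096, 0.0645] eef_rot: [0.669, 0.743, -0.001, 0.001] ft_force: [-6.5, -8.2, 8.8] width: 0.0311 (np.int64(4988), np.float64(0.08136121501063154), ((564.3651733398438, -113.02861022949219), (46.08119583129883, 38.59646224975586), 6.181224822998047), 'slope deg', array([ 0.42233175, -1.86732367])) [-2.11367927  1.82039188  0.0941897 ]
```

```bash
python3 -m creep '[{"x":-0.0005,"y":-0.001,"z":-0.0003,"spin":0},{"x":-0.001,"y":-0.0015,"z":-0.0005,"spin":0},{"x":-0.001,"y":-0.0015,"z":-0.0005,"spin":0}]' | tr '\n' ' '
python3 - <<'E'
from h import *
c=shot('wrist','w21');print(flac(c,.081,.567,-.11),r.read_state()['torque'])
E
```

```text
time: 26.7 ee_pos: [0.5715, -0.1098, 0.0641] eef_rot: [0.669, 0.743, -0.0, 0.001] ft_force: [-4.3, -5.2, 6.8] width: 0.031 (np.int64(4973), np.float64(0.08083036232317059), ((563.7637329101562, -110.10523223876953), (46.18508529663086, 31.997867584228516), 6.374455451965332), 'slope deg', array([ 0.69679784, -1.6236424 ])) [-1.19838871  1.25256852  0.02165483]
```

Standing flat (z 0.0641, tilt at baseline). Re-pressing into the corner.

```bash
python3 -m creep '[{"x":0.001,"y":0.0015,"z":0.0002,"spin":0},{"x":0.0015,"y":0.003,"z":0.0002,"spin":0},{"x":0.002,"y":0.0045,"z":0.0002,"spin":0},{"x":0.002,"y":0.0045,"z":0.0002,"spin":0},{"x":0.002,"y":0.0045,"z":0.0002,"spin":0}]' | tr '\n' ' '
python3 - <<'E'
from h import *
c=shot('wrist','w22');print(flac(c,.081,.567,-.11),r.read_state()['torque'])
E
```

```text
time: 27.38 ee_pos: [0.5719, -0.1093, 0.0641] eef_rot: [0.67, 0.742, -0.002, 0.002] ft_force: [-10.3, -15.8, 8.4] width: 0.0314 (np.int64(5010), np.float64(0.0809885901185128), ((564.0924682617188, -109.50730895996094), (46.10260772705078, 32.57882308959961), 5.232155799865723), 'slope deg', array([ 0.3993878 , -2.02745656])) [-3.85586897  2.49193763  0.16575375]
```

```bash
python3 -m creep '[{"x":0.0005,"y":0.0005,"z":0,"spin":0.4},{"x":0.0007,"y":0.0005,"z":0,"spin":0.4},{"x":0.0007,"y":0.0005,"z":0,"spin":0.4},{"x":0.0007,"y":0.0005,"z":0,"spin":0.4},{"x":0.0007,"y":0.0005,"z":0,"spin":0.4},{"x":0.0007,"y":0.0005,"z":0,"spin":0.4},{"x":0.0007,"y":0.0005,"z":0,"spin":0.4},{"x":0.0007,"y":0.0005,"z":0,"spin":0.4}]' | tr '\n' ' '
python3 - <<'E'
from h import *
c=shot('wrist','w23');print(flac(c,.081,.567,-.11),r.read_state()['torque'])
for n in('side','scene','wrist'):
    c=shot(n,'f_'+n);h=cv2.cvtColor(c['pixels'],cv2.COLOR_BGR2HSV)
    m=((h[...,0]<5)|(h[...,0]>174))&(h[...,1]>150)&(h[...,2]>60)
    k,l,s,ce=cv2.connectedComponentsWithStats(m.astype(np.uint8));print(n,[(s[i].tolist()) for i in range(1,k) if s[i][4]>1])
c=np.load('pics/f_side.npz')
# gaps: project predicted stop/flacon edges: print HSV along row across the end stop-flacon boundary (z=.05)
for name,P in (('end',[(.024+i*.001,-.002,.055) for i in range(14)]),):
    a=np.radians(6.2);R=np.array([[np.cos(a),-np.sin(a)],[np.sin(a),np.cos(a)]])
    for p in P:
        w=np.r_[np.array([.5635,-.1242])+R@p[:2],p[2]];q=c['K']@(c['R']@w+c['t']);u,v=(q[:2]/q[2]).round().astype(int);print(u,v,c['pixels'][v,u].tolist(),end=' ')
E
```

```text
time: 28.42 ee_pos: [0.5719, -0.1093, 0.0641] eef_rot: [0.668, 0.744, -0.003, 0.001] ft_force: [-13.1, -16.0, 11.5] width: 0.0312 (np.int64(4996), np.float64(0.08100309830255346), ((564.4130249023438, -111.78749084472656), (46.21955108642578, 37.49992752075195), 5.87418794631958), 'slope deg', array([ 0.46523279, -2.01903929])) [-3.97897833  3.18972034 -0.05468116]
side []
scene []
wrist []
356 161 [44, 70, 104] 356 161 [44, 70, 104] 355 160 [47, 79, 119] 355 160 [47, 79, 119] 354 160 [38, 65, 102] 354 160 [38, 65, 102] 353 160 [52, 59, 80] 353 160 [52, 59, 80] 352 160 [78, 72, 69] 352 160 [78, 72, 69] 351 160 [97, 90, 88] 351 160 [97, 90, 88] 350 160 [125, 115, 114] 350 160 [125, 115, 114]
```

```bash
python3 -c "
from bench import r
s=r.read_state();print(s['time'],s['ee_pos'],s['ft_force'],s['width']);print(r.close_job())"
```

```text
28.625 [ 0.57189914 -0.10933979  0.06411896] [-14.12613758 -16.05467762  12.3655626 ] 0.030817726182609445
the job is handed in; nothing more can be done
None
```

The amber flacon is standing on the fixture plate, pressed against both stops and still gripped at 60 N. The job was handed in at 28.6 s; it returned no verdict.

**How it went:** I took the flacon from the middle place in the tray. The first slide failed: it dragged on the plate and tipped about 20° in the grip. I lifted it, let it settle upright and re-gripped it. Two more tries at pressing it in pitched it a few degrees. What worked was gripping lower and further forward, pressing in both pins just clear of the plate, then setting it down and pressing again.

**Last checks that agreed:**
- **Position:** the tool settled within about 1 mm of the home position I worked out. At both stops, extra push raised the force without moving it.
- **Push:** it was about 14 N towards the end stop and 16 N towards the side stop, well over the 5 N that makes a pin flush.
- **Standing height:** the flacon's top was at 0.081 m, against 0.080 expected when standing on the plate.
- **Pins:** no red showed in any of the three cameras, and the side image showed no visible gap at the end stop.

**Less certain:**
- **Tilt:** the flacon still leaned about 0.5° each way by the wrist depth image. That would leave about 0.1 mm at the pins.
- **Pin travel:** I could not read the pins directly, so flush is inferred from position and force. The flacon itself hides them from the cameras.
- **Down load:** it bears on the plate at about 12 N, more than the light stand I aimed for.
- **Other objects:** my pictures were used up, so I did not view the other items at the end. After lifting the amber flacon out, the arm worked only at the fixture.

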